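# Set the bench shear's hold-down screw to a flat bar, then feed the bar to the blade

### The job

Trim set-up on the bench shear. Slide one end of the long flat steel bar along the bed and under the hold-down foot, and stop with its end about half-way between the foot and the blade. Then turn the winged hold-down screw clockwise, by feel, until the bar just drags under the foot (a push or pull of about 10 N should slide it; never jam it), let go, and feed the bar straight on through that drag until about 10 mm of it stands out past the blade's edge; leave it lying there on the bed, still lightly nipped.

Things in the scene. Friction and masses are not known exactly. Their poses are not given: they have to be found in the camera images.
- shear: Bench lever shear, grey, bolted down. Origin: table level, under the hold-down screw's axis. Own +y: feed direction, to the blade; own x: across the bed. Bed top: 50 mm up, 90 mm wide, y -135 to +50 (blade's edge). Bracket arm over the bed: 30 mm wide, top at 100 mm, post at x +48 to +72. Blade arm at y +50 to +70 is pinned up (no part moves), top about 140 mm high at x -80.
- blade_edge (a point): The lower blade's cutting edge, at bed height (50 mm), in line with the hold-down axis and 50 mm ahead of it along the shear's +y. A bar lying on the bed may pass over it.
- hold_down_screw: Vertical hold-down screw. Origin: middle of its flat wing head (60 long along own x, 10 thick, 18 high), 122 to 125 mm up. Clockwise from above lowers wing and foot, 4 mm a turn; it stays where left. Foot: 30 mm sprung disc, turning with it, at first 1.2 to 3 mm over bar height (2 to 4.7 rad to turn, not told by the poses). Free thread 0.03 Nm; then the foot adds 16 N and about 0.09 Nm a rad.
- flat_center (a point): Middle of the long flat steel bar, bare steel, 40 wide (own x) x 170 long (own y) x 5 thick, 0.18 to 0.36 kg, lying flat on the table right of the shear (a second, darker flat is 30 x 85 x 6). Either end may go in first. Grasp across the 40 mm, e.g. 35 mm from the middle, to clear the screw. The foot and the bed both rub it: drag is about 1 to 1.5 times the foot force.
Mind the look-alikes: they are no part of the job. What is shaped like the part that bears flat_center but red is not meant.

How it is judged:
By the outcome, as a careful person would: the job done as asked, in the order asked, and still so for the second after the job is handed in, with the robot touching nothing.
It also fails if it takes over 72 s, if anything falls off the work surface, if the arm or the gripper's body presses on something with over 40 N, if the wrist force passes 120 N, or if a joint passes its speed limit or range.

### The arm

A 6-joint arm with a two-finger parallel gripper is mounted at the origin on a cart in front of the work surface, level with it; the furniture and walls round the work are solid. World frame = base frame: x ahead of the robot, y to its left, z up, the work surface at z = 0. Lengths are in m, angles in degrees, forces in N, time in s.
With the tool pointing down it reaches from about 0.2 to 0.875 m from the base axis. Payload 3.4 kg.
Tool frame: the origin (TCP) lies midway between the tips of the shut fingers; the grasp point (between the pads) lies 19 mm behind it (bot.grip_point_offset is the distance from the TCP to the grasp point, in m); z points along the fingers, y is the direction in which the jaws open and shut (so a half turn about z gives the same grasp; the last joint's range is limited). The gripper opens to 94 mm and grips with 3 to 60 N. Pads are 16 mm wide; open, the fingers measure 119 mm over their backs; the gripper's body (75 mm by 177 mm) begins 78 mm behind the grasp point.
Start: joints at [56.264, 15.808, 86.224, -0, 77.962, -6.933], TCP at [0.259, 0.513, 0.205] pointing down, gripper open.
Joint ranges: [-165.64, 165.64], [-43.16, 119.46], [12.63, 154.43], [-67.54, 247.53], [6.08, 155.33], [-154.97, 154.97]. Speed limits (degrees/s): [147.25, 147.25, 180, 180, 180, 180].

### API

Orientations are given as [roll, pitch, yaw] about the fixed x, y, z axes, in that order (R = Rz(yaw) Ry(pitch) Rx(roll)).
In Python, from cell import bot gives the robot as it stands. The module is installed in compiled form; this text tells all that it offers. Calls block until the motion is done:
- bot.move_pose(position, orientation): joint-space move of the TCP to a pose.
- bot.servo_line(position, rotation=None, max_speed=0.15): straight line of the TCP; rotation=None keeps the orientation; max_speed is the mean speed in m/s.
- bot.move_j(angles): joint-space move.
- bot.gripper_open() and bot.grasp(grasp_force=None): open the fingers fully, or close them until they stop; grasp_force is the grip in N (None keeps the last).
- bot.pause(seconds).
- bot.inverse_kinematics(position, orientation): joint angles nearest the present ones, or None.
- bot.observe(): the state.
- bot.capture(name): name is "side" or "top"; returns the picture (420x560x3 uint8, blue, green, red); there is no depth.
- bot.camera_info(name): a dict with "fovy" (degrees; the focal length in pixels is half the picture's height over the tangent of half this angle, whatever the lens; pixels are square), "cx", "cy" (the principal point, pixels), "eye" and "attitude" of the camera in the world. Camera axes: x right, y down, z forward; pixel columns grow to the right and rows downward; lengths in m; the calibration is good to about 2 mm. A picture is of the moment at which its call begins. camera_info takes no time and is no camera call.
A pose or a line that the arm cannot do raises bot.MotionError and nothing moves.
- bot.finish_job(): hands the job in, once; it reports no verdict.
The state is a dict: "time_s": time; "qpos": joint angles; "dq": joint speeds; "effort": joint torques, N m; "position": TCP position; "ee_rot": TCP orientation; "contact_force": force on the tool from outside, world axes, zero at the start; "torque": the same for the moment, N m; "gripper_width": finger opening in m.
Only numpy, scipy, OpenCV 4.12 (cv2) and the standard library are available. Lean on these libraries where they do the work, as an engineer would, in place of code of your own. Each camera call takes 0.05 s, during which the arm holds its last target.

## Working session

There is one attempt and no reset: what is moved stays moved. The work goes in short steps, each a Python script; the robot and the scene stay as the last script left them, time stands still between calls to the robot, and variables do not carry over. Pictures are saved under pics/ and viewed, and the job is handed in when it is done.

```bash
mkdir -p pics; python3 - <<'E'
from cell import bot
import cv2
for n in("side","top"):
    cv2.imwrite(f"pics/{n}0.png",bot.capture(n)); print(n,bot.camera_info(n))
print(bot.observe(), bot.grip_point_offset)
E
```

```text
side {'fovy': 46.857668501749956, 'cx': 276.07897666764404, 'cy': 209.38787597242546, 'eye': array([-0.05983501, -0.74024013,  0.71015917]), 'attitude': array([-124.61728251,    0.34200804,  -35.41493301])}
top {'fovy': 49.853170314592674, 'cx': 274.60233871441795, 'cy': 211.79815488459693, 'eye': array([ 0.39110284, -0.03722686,  1.26343934]), 'attitude': array([-176.53334972,    0.27125769,  -89.02525868])}
{'time_s': 0.1, 'qpos': array([ 5.62654330e+01,  1.58431808e+01,  8.62844553e+01, -2.13050345e-03,
        7.79622979e+01, -6.93231956e+00]), 'dq': array([-0.04543505, -0.05046922, -0.1491483 , -0.03753339,  0.03444171,
        0.03689308]), 'effort': array([ 1.82521901e-03, -4.05456948e+01, -2.37781388e+01,  7.02596339e-02,
        2.99077167e-02, -1.08004963e-05]), 'position': array([0.25901763, 0.51281493, 0.2047238 ]), 'ee_rot': array([-1.79910472e+02, -8.78701888e-03,  1.53198192e+02]), 'contact_force': array([ 0.53072693, -0.09890613, -0.41473057]), 'torque': array([ 0.01820496, -0.03258231,  0.02171317]), 'gripper_width': 0.0938552872810202} 0.0188
```

View pics/top0.png

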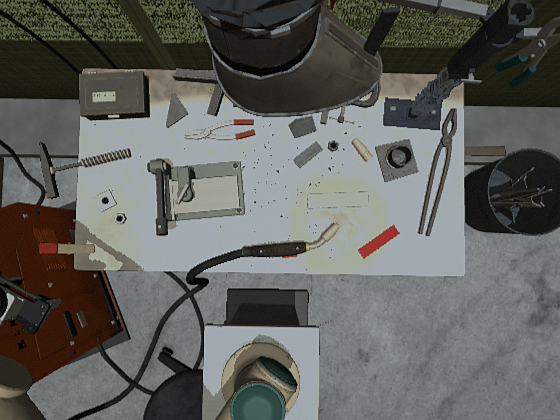

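View pics/side0.png

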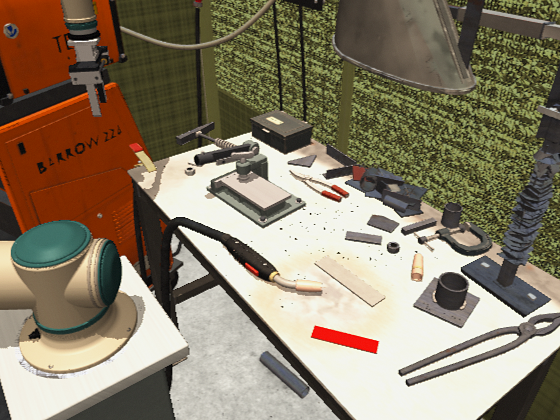

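```bash
python3 - <<'E'
import cv2
t=cv2.imread("pics/top0.png");s=cv2.imread("pics/side0.png")
cv2.imwrite("pics/c1.png",cv2.resize(t[145:250,140:260],None,fx=6,fy=5.7,interpolation=cv2.INTER_CUBIC)[:600])
c=t[180:220,295:385]; c=cv2.resize(c,None,fx=8,fy=8,interpolation=cv2.INTER_CUBIC)
c=cv2.normalize(c,None,0,255,cv2.NORM_MINMAX)
import numpy as np
c=np.clip((c.astype(float)-150)*2.4,0,255).astype('uint8')
cv2.imwrite("pics/c2.png",c)
cv2.imwrite("pics/c3.png",cv2.resize(s[140:230,200:320],None,fx=6,fy=6,interpolation=cv2.INTER_CUBIC))
cv2.imwrite("pics/c4.png",cv2.resize(s[245:315,300:400],None,fx=8,fy=8,interpolation=cv2.INTER_CUBIC))
E
```

```text
(no output)
```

View pics/c1.png

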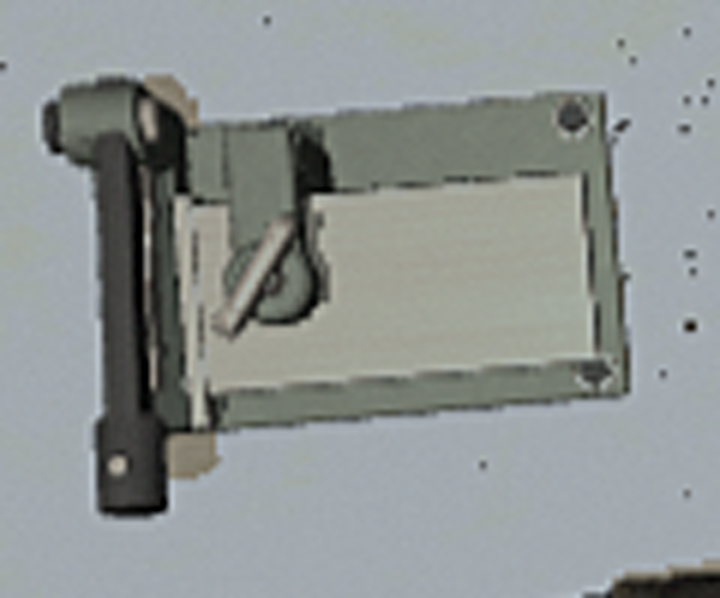

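View pics/c2.png

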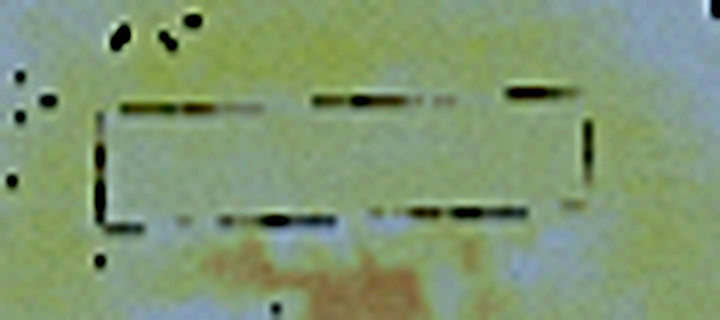

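View pics/c3.png

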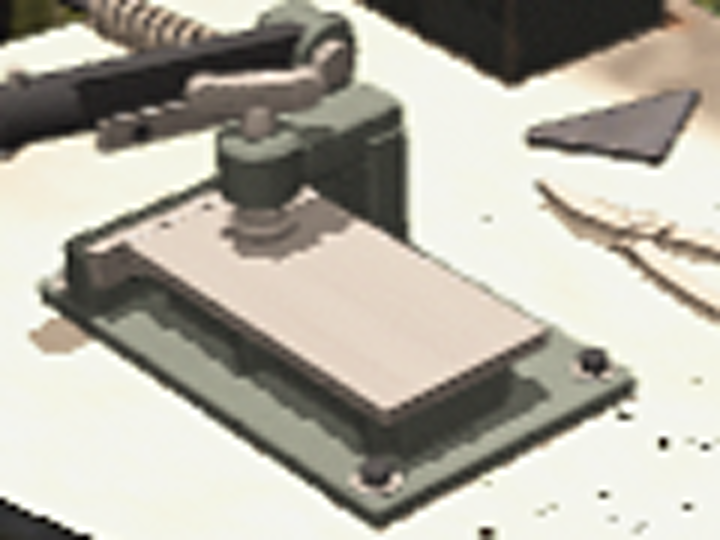

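View pics/c4.png

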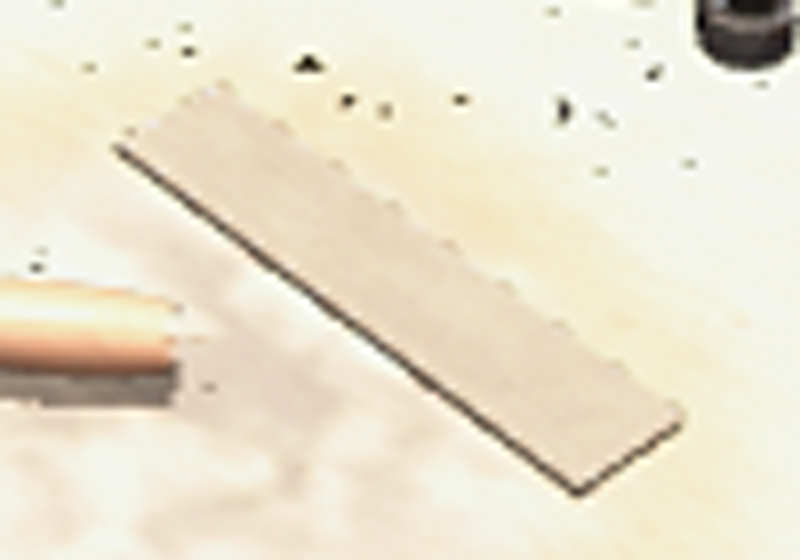

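```bash
cat > h.py <<'E'
import numpy as np, cv2
from cell import bot
from scipy.spatial.transform import Rotation as R
from scipy.optimize import least_squares
CI={n:bot.camera_info(n) for n in("side","top")}
def proj(n,P):
    c=CI[n];f=210/np.tan(np.radians(c["fovy"]/2))
    M=R.from_euler('xyz',c["attitude"],degrees=True).as_matrix()
    q=(np.atleast_2d(P)-c["eye"])@M
    return np.c_[f*q[:,0]/q[:,2]+c["cx"],f*q[:,1]/q[:,2]+c["cy"]]
def ray(n,uv,z):
    c=CI[n];f=210/np.tan(np.radians(c["fovy"]/2))
    M=R.from_euler('xyz',c["attitude"],degrees=True).as_matrix()
    d=M@np.array([(uv[0]-c["cx"])/f,(uv[1]-c["cy"])/f,1.])
    return c["eye"]+d*(z-c["eye"][2])/d[2]
def fit(obs,x0):
    # obs: list (cam,uv,local xyz)
    def place(p,L): 
        a=p[2];return np.array([p[0]+np.cos(a)*L[0]-np.sin(a)*L[1],p[1]+np.sin(a)*L[0]+np.cos(a)*L[1],L[2]])
    f=lambda p:np.concatenate([(proj(c,place(p,L))[0]-uv) for c,uv,L in obs])
    r=least_squares(f,x0,loss='soft_l1');return r.x,r.fun.reshape(-1,2)
def px(X,Y,sx,sy,ox,oy): return np.array([(X+.5)/sx-.5+ox,(Y+.5)/sy-.5+oy])
E
python3 - <<'E'
from h import *
t=lambda X,Y:px(X,Y,8,8,295,180); s=lambda X,Y:px(X,Y,8,8,300,245)
for p in [(97,108),(97,228),(590,92),(588,207)]: print(ray("top",t(*p),.005))
for p in [(115,148),(220,85),(685,415),(578,490)]: print(ray("side",s(*p),.005))
o=[("top",t(97,108),(.02,.085,.005)),("top",t(97,228),(-.02,.085,.005)),("top",t(590,92),(.02,-.085,.005)),("top",t(588,207),(-.02,-.085,.005)),
("side",s(115,148),(-.02,.085,.005)),("side",s(220,85),(.02,.085,.005)),("side",s(685,415),(.02,-.085,.005)),("side",s(578,490),(-.02,-.085,.005))]
for oo in(o[:4],o[4:],o):
    r=fit(oo,[.4,-.2,0]);print("bar",r[0][:2],np.degrees(r[0][2]));
print(r[1])
t=lambda X,Y:px(X,Y,6,5.7,140,145); s=lambda X,Y:px(X,Y,6,6,200,140)
o=[("top",t(582,173),(.045,-.135,.05)),("top",t(596,358),(-.045,-.135,.05)),
("side",s(385,415),(-.045,-.135,.05)),("side",s(550,330),(.045,-.135,.05))]
for oo in(o[:2],o[2:],o):
    r=fit(oo,[.4,.2,0]);print("shear",r[0],np.degrees(r[0][2]))
print(r[1])
p=r[0]
def W(L): 
    a=p[2];return np.array([p[0]+np.cos(a)*L[0]-np.sin(a)*L[1],p[1]+np.sin(a)*L[0]+np.cos(a)*L[1],L[2]])
for L in [(0,.05,.05),(-.045,.05,.05),(.045,.05,.05),(0,0,.13),(0,0,.1),(-.08,.06,.14)]:
    a=proj("top",W(L))[0]; b=proj("side",W(L))[0]
    print(L,W(L),((a-[140,145]+.5)*[6,5.7]-.5).round(), ((b-[200,140]+.5)*6-.5).round())
for p in [(225,325),(290,225)]: print("wing top",ray("top",t(*p),.132))
for p in [(105,130),(340,60),(262,90)]: print("wing side",ray("side",s(*p),.123))
E
```

```text
[ 0.52120424 -0.11878685  0.005     ]
[ 0.47916551 -0.11932162  0.005     ]
[ 0.52966454 -0.29088966  0.005     ]
[ 0.4893614  -0.29037368  0.005     ]
[ 0.47558402 -0.12408688  0.005     ]
[ 0.51650706 -0.12045834  0.005     ]
[ 0.52785946 -0.28844568  0.005     ]
[ 0.48738816 -0.29133425  0.005     ]
bar [ 0.50486649 -0.2047681 ] 2.958063568851767
bar [ 0.50193725 -0.20581656] 3.6833468979526534
bar [ 0.50338955 -0.20501366] 3.3233550022387957
[[ 0.06261803  0.98963206]
 [ 0.71183502  0.25135285]
 [-0.78239338  0.47897501]
 [ 0.23391975  0.36518259]
 [ 0.23221872 -1.17721962]
 [ 0.23056606 -0.66151379]
 [ 0.24370653 -0.01137252]
 [ 0.24045212 -0.29810682]]
shear [0.50612946 0.20458635 0.09340726] 5.351841712423581
shear [0.49898351 0.20078549 0.11288835] 6.4680260951334825
shear [0.50393741 0.20406437 0.09813212] 5.622556413622407
[[ 0.0557787   0.2594466 ]
 [ 0.26047205  0.89151578]
 [ 0.25798863 -1.31860896]
 [ 0.25542299 -0.56702732]]
(0, 0.05, 0.05) [0.49903868 0.25382381 0.05      ] [180. 300.] [200. 196.]
(-0.045, 0.05, 0.05) [0.45425518 0.24941495 0.05      ] [187. 395.] [118. 230.]
(0.045, 0.05, 0.05) [0.54382218 0.25823267 0.05      ] [173. 206.] [279. 163.]
(0, 0, 0.13) [0.50393741 0.20406437 0.13      ] [253. 274.] [260.  77.]
(0, 0, 0.1) [0.50393741 0.20406437 0.1       ] [268. 281.] [263. 139.]
(-0.08, 0.06, 0.14) [0.41844382 0.25593772 0.14      ] [117. 465.] [21. 65.]
wing top [0.48111636 0.21492203 0.132     ]
wing top [0.52591123 0.18892863 0.132     ]
wing side [0.43351706 0.2136505  0.123     ]
wing side [0.54701112 0.20816723 0.123     ]
wing side [0.50506005 0.20487816 0.123     ]
```

```bash
python3 - <<'E'
from h import *
s=cv2.imread("pics/side0.png");t=cv2.imread("pics/top0.png")
S=np.array([.504,.2042]);a=np.radians(5.6)
W=lambda x,y,z:np.array([S[0]+np.cos(a)*x-np.sin(a)*y,S[1]+np.sin(a)*x+np.cos(a)*y,z])
k=10
im=cv2.resize(s[133:188,190:270],None,fx=k,fy=k,interpolation=cv2.INTER_CUBIC)
def ln(P,Q,col):
    q=[tuple(int(v) for v in ((proj("side",X)[0]-[190,133]+.5)*k-.5)) for X in(P,Q)]
    cv2.line(im,q[0],q[1],col,1)
w=np.radians(-30);wd=np.array([np.cos(w),np.sin(w),0])*.03
for z in(.114,.132): ln(np.r_[S,z]-wd,np.r_[S,z]+wd,(0,0,255))
for x in(-.08,-.04,0,.04,.08):
    ln(W(x,.05,.05),W(x,.05,.15),(255,0,0))
for z in(.08,.1,.12,.14): ln(W(-.1,.05,z),W(.1,.05,z),(0,255,0))
cv2.imwrite("pics/c5.png",im)
for yaw in(93.3,-86.7): print(yaw,bot.inverse_kinematics([.505,-.24,.002],[180,0,yaw]))
for yaw in(95.6,-84.4): print(yaw,bot.inverse_kinematics([.518,.06,.052],[180,0,yaw]))
for yaw in(-30,150): print(yaw,bot.inverse_kinematics([.504,.204,.115],[180,0,yaw]))
E
```

```text
93.3 [-32.54932464  25.19562828 104.26366972   0.          50.540702
 -35.84932464]
-86.7 [-3.25493246e+01  2.51956283e+01  1.04263670e+02 -2.54444375e-14
  5.05407020e+01  1.44150675e+02]
95.6 [-1.04088273e+00  1.90318616e+01  1.05734846e+02 -2.54444375e-14
  5.52332929e+01 -6.64088273e+00]
-84.4 None
-30 [ 1.47030405e+01  1.69735168e+01  9.81922911e+01 -2.54444375e-14
  6.48341921e+01  1.34703041e+02]
150 [ 14.70304051  16.97351676  98.19229114   0.          64.8341921
 -45.29695949]
```

View pics/c5.png

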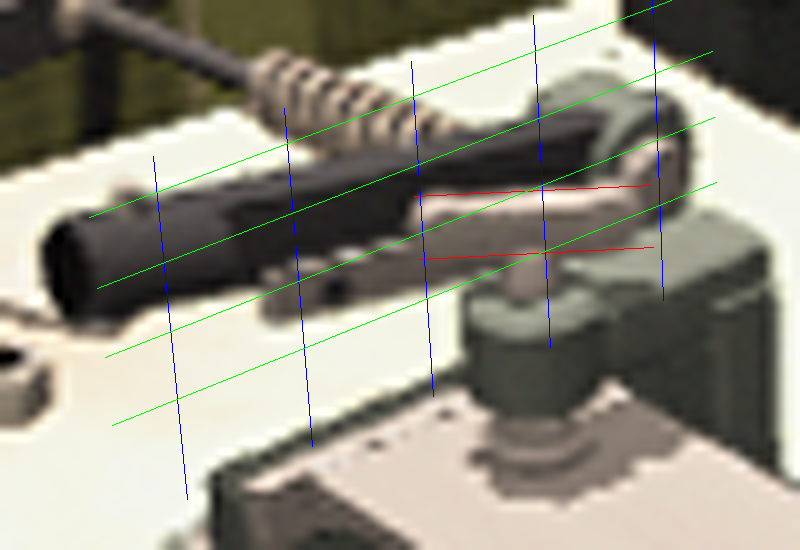

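```bash
cat >> h.py <<'E'
S=np.array([.504,.2042]);SA=np.radians(5.6)
def W(x,y,z): return np.array([S[0]+np.cos(SA)*x-np.sin(SA)*y,S[1]+np.sin(SA)*x+np.cos(SA)*y,z])
def st(m=""):
    o=bot.observe();print(m,"t%.2f"%o["time_s"],"p",o["position"].round(4),"F",o["contact_force"].round(2),"M",o["torque"].round(3),"w%.4f"%o["gripper_width"]);return o
E
python3 - <<'E'
from h import *
b=np.radians(3.3);d=np.array([-np.sin(b),np.cos(b)])
g=np.array([.5034,-.205])-.035*d
bot.move_pose([*g,.06],[180,0,93.3]);st("above")
bot.servo_line([*g,.001],max_speed=.1);st("down")
bot.grasp(40);st("grip")
cv2.imwrite("pics/s1.png",bot.capture("side"))
E
```

```text
above t2.93 p [ 0.5058 -0.2393  0.0602] F [ 0.45 -0.25  0.2 ] M [-0.011  0.063  0.01 ] w0.0941
down t3.67 p [ 0.5056 -0.2398  0.0009] F [-0.52  0.31 -0.51] M [-0.058 -0.021 -0.018] w0.0938
grip t4.58 p [ 0.5054 -0.24    0.001 ] F [-0.07  0.39  0.04] M [-0.069  0.13  -0.053] w0.0389
```

View pics/s1.png

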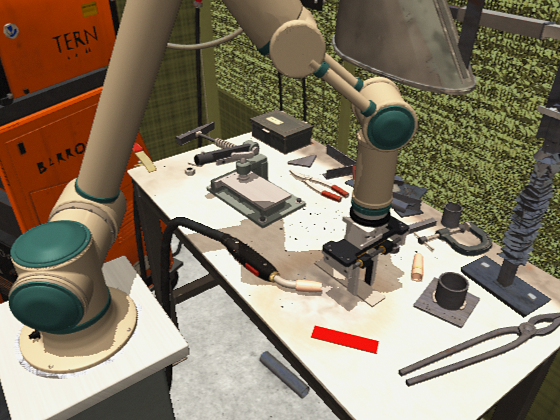

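```bash
python3 - <<'E'
from h import *
p=bot.observe()["position"]
bot.servo_line([p[0],p[1],.10],max_speed=.15);st("lift")
bot.move_pose(W(0,-.15,.10),[180,0,95.6]);st("over")
bot.servo_line(W(0,-.15,.056),max_speed=.12);st("low")
bot.servo_line(W(0,-.15,.0515),max_speed=.05);st("down")
cv2.imwrite("pics/s2.png",bot.capture("side"));cv2.imwrite("pics/t2.png",bot.capture("top"))
s=cv2.imread("pics/s2.png");cv2.imwrite("pics/s2c.png",cv2.resize(s[140:260,190:330],None,fx=5,fy=5,interpolation=cv2.INTER_CUBIC))
s=cv2.imread("pics/t2.png");cv2.imwrite("pics/t2c.png",cv2.resize(s[140:260,140:300],None,fx=5,fy=5,interpolation=cv2.INTER_CUBIC))
E
```

```text
lift t5.43 p [ 0.5046 -0.2394  0.099 ] F [-0.33 -0.35 -3.66] M [-0.112  0.049  0.012] w0.0390
over t6.57 p [0.5189 0.054  0.0998] F [ 0.58  0.95 -2.69] M [-0.193 -0.021  0.072] w0.0391
low t7.08 p [0.519  0.0541 0.056 ] F [-0.15  0.1  -2.07] M [-0.107  0.049  0.034] w0.0390
down t7.33 p [0.5192 0.0548 0.052 ] F [-0.83 -0.87 -1.94] M [-0.164  0.022 -0.011] w0.0392
```

View pics/s2c.png

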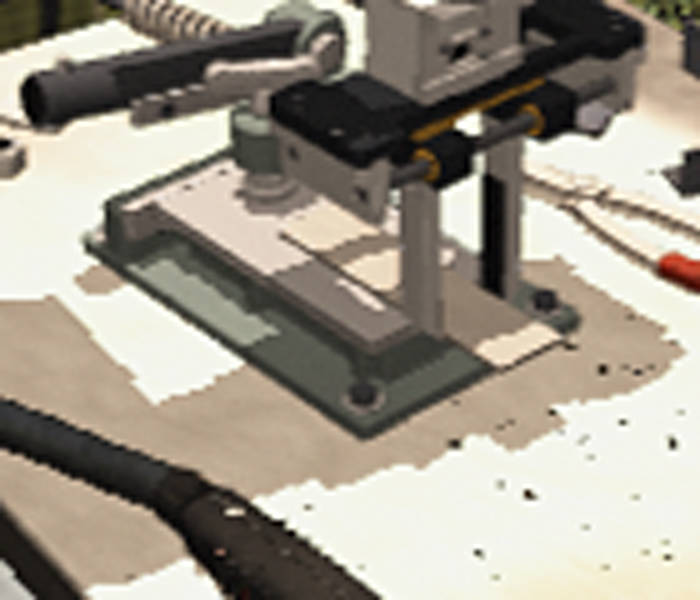

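View pics/t2c.png

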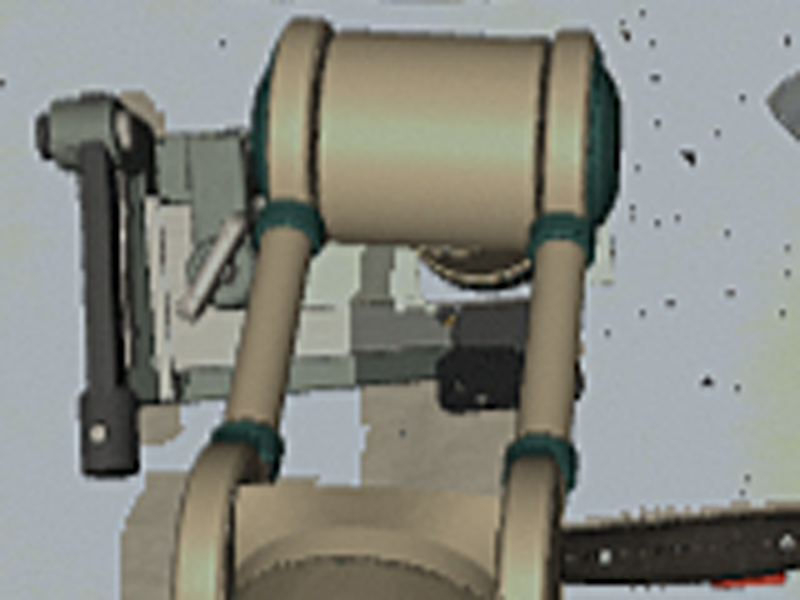

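```bash
python3 - <<'E'
from h import *
q=ray("side",px(280,235,5,5,190,140),.055);print(q)
d=q[:2]-S;c,s=np.cos(SA),np.sin(SA);print("shear frame",c*d[0]+s*d[1],-s*d[0]+c*d[1])
bot.servo_line(W(0,-.15,.0508),max_speed=.03);st("down")
for y in (-.13,-.11,-.095):
    bot.servo_line(W(0,y,.0508),max_speed=.06);st(y)
bot.servo_line(W(0,-.092,.0508),max_speed=.03);st("in")
cv2.imwrite("pics/s3.png",bot.capture("side"));
s=cv2.imread("pics/s3.png");cv2.imwrite("pics/s3c.png",cv2.resize(s[140:220,200:300],None,fx=8,fy=7,interpolation=cv2.INTER_CUBIC))
E
```

```text
[0.48329636 0.16476231 0.055     ]
shear frame -0.02445327377998594 -0.03722914565786264
down t7.68 p [0.5189 0.055  0.051 ] F [-0.13 -0.42 -1.26] M [-0.174  0.027 -0.035] w0.0394
-0.13 t8.17 p [0.5165 0.0762 0.051 ] F [-0.26  2.63  1.58] M [ 0.358  0.083 -0.065] w0.0391
-0.11 t8.65 p [0.5148 0.0958 0.051 ] F [-0.09  2.03  2.32] M [0.336 0.054 0.005] w0.0389
-0.095 t9.05 p [0.5134 0.1105 0.051 ] F [0.48 0.76 3.9 ] M [ 0.049  0.046 -0.046] w0.0393
in t9.30 p [0.5132 0.1125 0.051 ] F [ 0.58 -1.48  4.97] M [-0.422  0.079 -0.005] w0.0394
```

View pics/s3c.png

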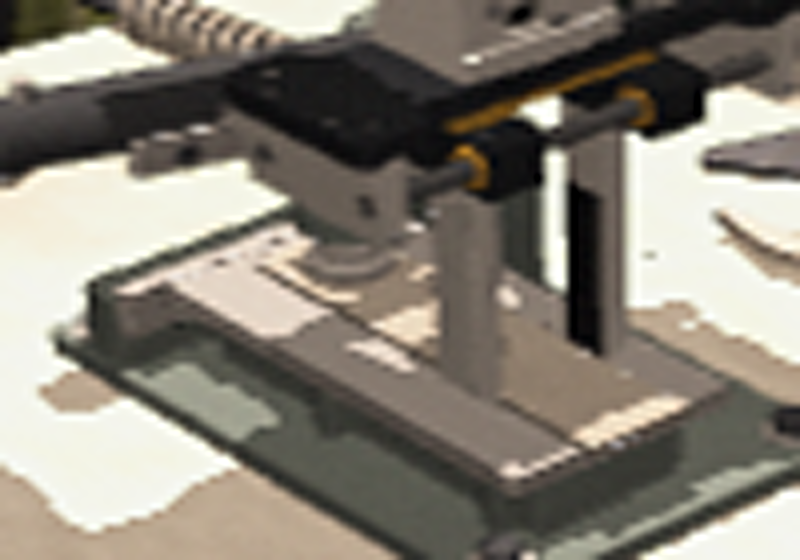

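```bash
python3 - <<'E'
from h import *
def sh(q):
    d=q[:2]-S;c,s=np.cos(SA),np.sin(SA);return np.round([c*d[0]+s*d[1],-s*d[0]+c*d[1]],4)
for XY,z in [((258,265),.055),((580,440),.055),((165,285),.05),((510,487),.05),((725,385),.05)]: print(XY,sh(ray("side",px(*XY,8,7,200,140),z)))
bot.gripper_open();st("open")
p=bot.observe()["position"]
bot.servo_line([p[0],p[1],.15],max_speed=.2);
bot.move_pose(W(-.02,-.16,.24),[180,0,95.6]);st()
for n in("side","top"):cv2.imwrite(f"pics/{n}4.png",bot.capture(n))
s=cv2.imread("pics/side4.png");cv2.imwrite("pics/s4c.png",cv2.resize(s[140:220,200:300],None,fx=8,fy=7,interpolation=cv2.INTER_CUBIC))
s=cv2.imread("pics/top4.png");cv2.imwrite("pics/t4c.png",cv2.resize(s[160:230,150:250],None,fx=8,fy=8,interpolation=cv2.INTER_CUBIC))
E
```

```text
(258, 265) [-0.0235  0.0229]
(580, 440) [-0.0212 -0.1373]
(165, 285) [-0.0503  0.0384]
(510, 487) [-0.0509 -0.1396]
(725, 385) [ 0.0408 -0.1348]
open t10.32 p [0.5131 0.1128 0.0505] F [-0.18  0.61  0.15] M [0.002 0.08  0.023] w0.0938
 t11.50 p [0.499  0.0433 0.2384] F [ 0.24  0.27 -0.89] M [-0.055  0.08  -0.001] w0.0938
```

View pics/s4c.png

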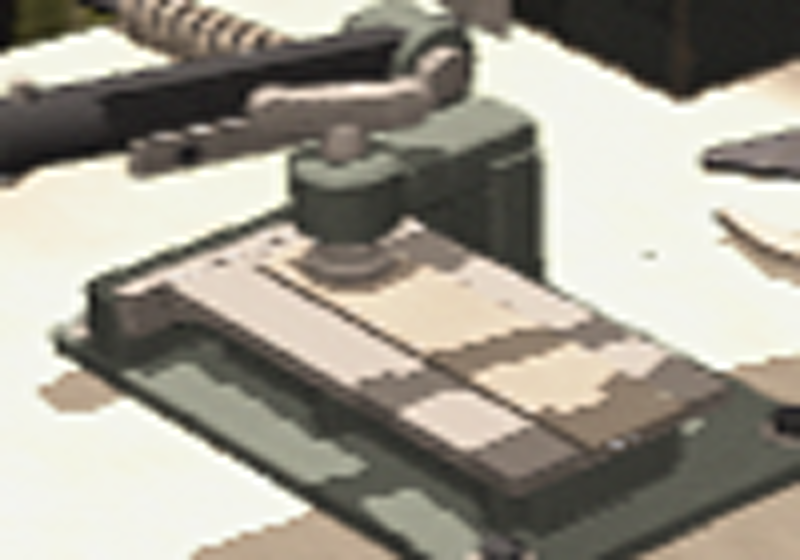

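View pics/t4c.png

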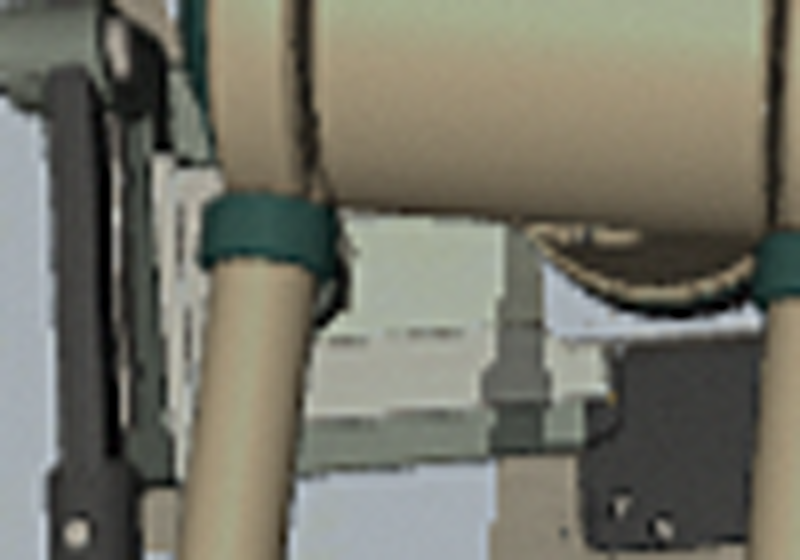

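```bash
cat >> h.py <<'E'
Z=.1155
def wp(wc,r=.022,h=.0135,z=None):
    a=np.radians(wc);u=np.array([np.cos(a),np.sin(a)]);n=np.array([-u[1],u[0]])
    return np.r_[S+r*u+h*n,Z if z is None else z]
def yw(wc):
    y=240+wc+30
    return [180,0,(y+180)%360-180]
def feel(n=6,dt=.02):
    Fs=[];Ms=[]
    for i in range(n):
        bot.pause(dt);o=bot.observe();Fs.append(o["contact_force"]);Ms.append(o["torque"])
    return np.mean(Fs,0),np.mean(Ms,0),np.std(Fs,0),o
E
python3 - <<'E'
from h import *
bot.grasp(10)
bot.move_pose(wp(-30,h=.021,z=.17),yw(-30));o=st();print(o["qpos"][5])
bot.servo_line(wp(-30,h=.021),max_speed=.12)
F0,M0,sd,o=feel(10);print("bias",F0,M0,sd);np.save("bias.npy",np.r_[F0,M0])
for h in (.018,.0155,.0135):
    bot.servo_line(wp(-30,h=h),max_speed=.05);F,M,_,o=feel(3);print(h,(F-F0).round(2),(M-M0).round(3),"%.2f"%o["time_s"])
for w in(-35,-40,-45):
    bot.servo_line(wp(w),yw(w),max_speed=.05);F,M,_,o=feel(3);print(w,(F-F0).round(2),(M-M0).round(3),"%.2f"%o["time_s"],o["position"].round(4))
cv2.imwrite("pics/s5.png",bot.capture("side"))
s=cv2.imread("pics/s5.png");cv2.imwrite("pics/s5c.png",cv2.resize(s[110:210,180:300],None,fx=6,fy=6,interpolation=cv2.INTER_CUBIC))
E
```

```text
t14.93 p [0.5336 0.2112 0.1701] F [ 0.3   0.35 -0.83] M [0.148 0.056 0.001] w0.0004
-135.31191738341727
bias [-0.29505216  0.26042177  0.30312833] [ 0.08808891  0.05445427 -0.00084568] [0.44009808 0.51554593 0.41800411]
0.018 [ 0.   -0.14 -0.62] [-0.017  0.022  0.011] 16.00
0.0155 [-0.06 -0.09 -0.44] [-0.03  -0.021  0.001] 16.30
0.0135 [ 1.08 -0.26 -0.31] [ 0.017 -0.064 -0.006] 16.60
-35 [ 0.69  0.54 -0.48] [ 0.053 -0.139  0.014] 16.90 [0.5298 0.2026 0.1155]
-40 [ 0.97  0.11 -0.13] [ 0.032 -0.122 -0.011] 17.20 [0.5295 0.2004 0.1155]
-45 [ 0.54  0.02 -0.33] [-0.002 -0.101  0.001] 17.50 [0.529  0.1982 0.1155]
```

View pics/s5c.png

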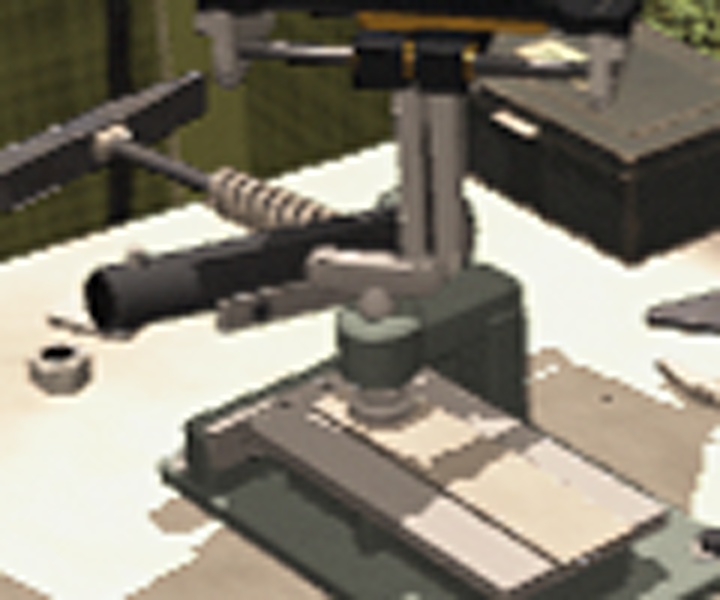

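```bash
cat >> h.py <<'E'
def step(w,n=4,sp=.05):
    b=np.load("bias.npy")
    bot.servo_line(wp(w),yw(w),max_speed=sp);F,M,_,o=feel(n)
    F=F-b[:3];M=M-b[3:];a=np.radians(w);u=np.array([np.cos(a),np.sin(a)]);nn=np.array([-u[1],u[0]])
    d=o["position"][:2]-S
    print(w,"Ft %.2f Fr %.2f Fz %.2f | Mu %.3f Mn %.3f Mz %.3f"%(F[:2]@nn,F[:2]@u,F[2],M[:2]@u,M[:2]@nn,M[2]),"t%.2f"%o["time_s"],o["qpos"][5].round(1))
    return F[:2]@nn,M[:2]@u
E
python3 - <<'E'
from h import *
for w in range(-60,-136,-15): step(w)
for w in range(-143,-175,-8): step(w)
E
```

```text
-60 Ft -0.09 Fr 0.34 Fz -0.45 | Mu 0.028 Mn -0.046 Mz 0.000 t18.02 -107.2
-75 Ft 0.12 Fr 0.46 Fz -0.86 | Mu 0.038 Mn -0.015 Mz 0.006 t18.50 -92.7
-90 Ft 0.66 Fr -0.02 Fz -0.44 | Mu 0.061 Mn -0.049 Mz 0.014 t18.98 -78.0
-105 Ft 0.13 Fr 0.11 Fz -0.05 | Mu 0.058 Mn -0.067 Mz -0.008 t19.45 -63.2
-120 Ft -0.13 Fr 0.16 Fz -0.40 | Mu 0.103 Mn -0.047 Mz -0.018 t19.93 -48.1
-135 Ft 0.78 Fr -0.12 Fz -0.36 | Mu 0.294 Mn -0.119 Mz 0.024 t20.40 -32.9
-143 Ft 1.75 Fr 0.59 Fz -1.30 | Mu 0.378 Mn -0.110 Mz 0.012 t20.76 -24.7
-151 Ft 2.57 Fr -0.50 Fz -1.87 | Mu 0.517 Mn -0.058 Mz -0.043 t21.12 -16.5
-159 Ft 3.01 Fr -0.31 Fz -2.64 | Mu 0.670 Mn -0.050 Mz -0.003 t21.48 -8.2
-167 Ft 3.19 Fr -0.30 Fz -2.30 | Mu 0.682 Mn -0.076 Mz -0.043 t21.83 0.1
```

```bash
python3 - <<'E'
from h import *
st()
for n in("side","top"):cv2.imwrite(f"pics/{n}6.png",bot.capture(n))
s=cv2.imread("pics/side6.png");cv2.imwrite("pics/s6c.png",cv2.resize(s[90:210,180:300],None,fx=6,fy=5,interpolation=cv2.INTER_CUBIC))
s=cv2.imread("pics/top6.png");cv2.imwrite("pics/t6c.png",cv2.resize(s[150:230,150:250],None,fx=7,fy=7,interpolation=cv2.INTER_CUBIC))
E
```

```text
t21.83 p [0.4853 0.1859 0.1153] F [ 0.44 -2.16 -3.29] M [-0.596  0.018 -0.076] w0.0002
```

View pics/s6c.png

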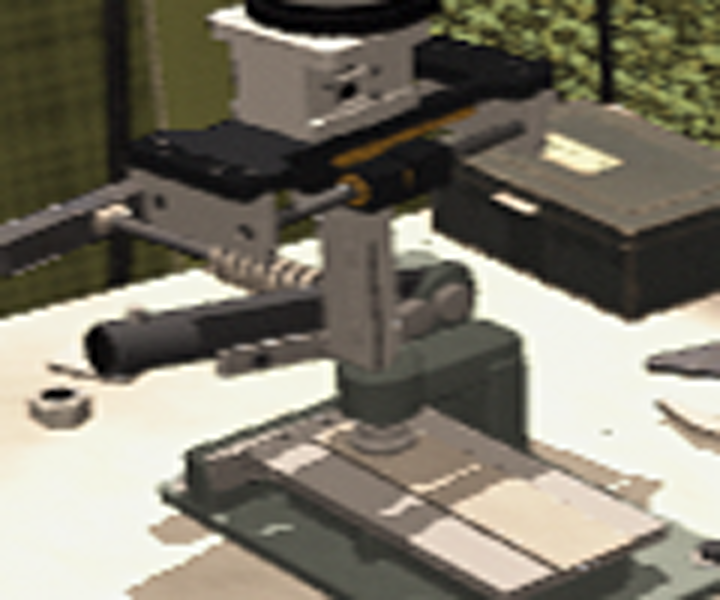

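View pics/t6c.png

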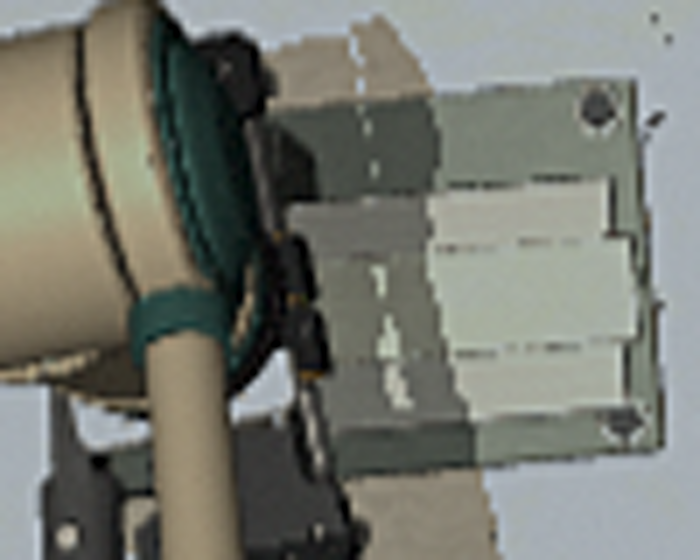

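```bash
python3 - <<'E'
from h import *
bot.servo_line(wp(-167,h=.024),max_speed=.08);F,M,_,o=feel(5);b=np.load("bias.npy");print("off",(F-b[:3]).round(2),(M-b[3:]).round(3))
bot.servo_line(wp(-167,h=.024,z=.17),max_speed=.2)
bot.move_pose([.5131,.1128,.15],[180,0,95.6]);bot.gripper_open()
st("above")
bot.servo_line([.5131,.1128,.07],max_speed=.15)
bot.servo_line([.5131,.1128,.0510],max_speed=.06);st("down")
F,M,sd,o=feel(8);print("bias",F.round(2),M.round(3),sd.round(2));np.save("bias2.npy",np.r_[F,M])
for n in("side","top"):cv2.imwrite(f"pics/{n}7.png",bot.capture(n))
s=cv2.imread("pics/side7.png");cv2.imwrite("pics/s7c.png",cv2.resize(s[130:220,190:300],None,fx=7,fy=6.5,interpolation=cv2.INTER_CUBIC))
E
```

```text
off [ 0.58  0.01 -0.28] [-0.139 -0.002 -0.005]
above t24.56 p [0.5131 0.1128 0.15  ] F [-0.59  0.35 -1.13] M [-0.032  0.067 -0.05 ] w0.0937
down t25.71 p [0.5128 0.1128 0.0507] F [ 0.22 -0.22  0.21] M [-0.077  0.031 -0.01 ] w0.0940
bias [ 0.2   0.29 -0.09] [-0.053  0.059  0.012] [0.4  0.41 0.61]
```

View pics/s7c.png

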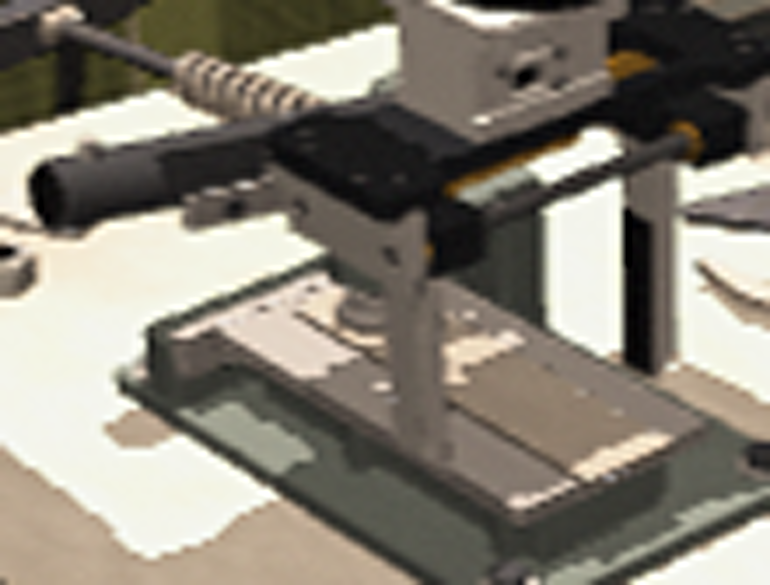

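```bash
cat >> h.py <<'E'
FD=np.array([-np.sin(SA),np.cos(SA)])
def slide(dist,sp=.02,n=3):
    b=np.load("bias2.npy")
    o=bot.observe();p=o["position"].copy()
    global TGT
    TGT=TGT+np.r_[FD*dist,0]
    bot.servo_line(TGT,max_speed=sp)
    o=bot.observe();f0=(o["contact_force"]-b[:3])
    F,M,_,o=feel(n);F-=b[:3];M-=b[3:]
    print("moved %.2fmm"%(1e3*(o["position"]-p)[:2]@FD),"lag %.2f"%(1e3*(TGT-o["position"])[:2]@FD),"Fd0 %.2f Fd %.2f"%(f0[:2]@FD,F[:2]@FD),"Fx %.2f Fz %.2f"%(F[:2]@[FD[1],-FD[0]],F[2]),"M",M.round(3),"t%.2f"%o["time_s"])
TGT=np.array([.5131,.1128,.0510])
E
python3 - <<'E'
import h
from h import *
def sh(q):
    d=q[:2]-S;c,s=np.cos(SA),np.sin(SA);return np.round([c*d[0]+s*d[1],-s*d[0]+c*d[1]],4)
print(sh(ray("side",px(298,308,7,6.5,190,130),.055)))
bot.grasp(40);F,M,_,o=feel(5);b=np.load("bias2.npy");print("grip",(F-b[:3]).round(2),(M-b[3:]).round(3),o["gripper_width"])
for i in range(4): slide(.001)
E
```

```text
[-0.0214  0.0242]
grip [-0.26 -0.16  0.05] [-0.012 -0.048 -0.009] 0.03950377568559792
moved 0.78mm lag 0.22 Fd0 -1.76 Fd -1.19 Fx -0.27 Fz 0.27 M [-0.322 -0.043 -0.03 ] t27.23
moved 1.26mm lag -0.04 Fd0 -1.82 Fd -1.62 Fx -0.35 Fz 0.09 M [-0.286 -0.021 -0.048] t27.52
moved 1.08mm lag -0.12 Fd0 -1.36 Fd -1.49 Fx -0.16 Fz -0.00 M [-0.211 -0.039 -0.034] t27.82
moved 1.02mm lag -0.14 Fd0 -1.24 Fd -0.48 Fx -0.33 Fz 0.19 M [-0.184 -0.001 -0.044] t28.12
```

```bash
python3 - <<'E'
from h import *
b=np.load("bias2.npy")
T=np.array([.5131,.1128,.0510])+np.r_[FD*.004,0]
def go(T,sp):
    bot.servo_line(T,max_speed=sp);L=[]
    for i in range(14):
        o=bot.observe();L.append([(o["contact_force"]-b[:3])[:2]@FD,(o["torque"]-b[3:])[0]]);bot.pause(.02)
    L=np.array(L);print("t%.2f"%o["time_s"],"F",L[:,0].round(1),"Mx",L[:,1].round(2))
go(T-np.r_[FD*.004,0],.08)
go(T,.08)
E
```

```text
t28.59 F [-0.5  0.8  0.8 -0.4  0.9  0.9  0.6  1.  -0.2  0.  -0.2 -0.2  1.   0.1] Mx [0.1  0.12 0.1  0.16 0.14 0.09 0.1  0.12 0.12 0.12 0.11 0.15 0.14 0.12]
t29.07 F [ 0.1 -0.7 -0.  -0.4 -0.5 -0.7 -0.3 -0.1 -0.7  0.2 -0.2  0.4 -0.6  0.8] Mx [-0.01 -0.03  0.06 -0.02 -0.01  0.01  0.03  0.06  0.09  0.03  0.03  0.08
  0.2   0.08]
```

```bash
cat >> h.py <<'E'
R2,H2,EPS=.024,.0147,8
def yw2(wc):
    y=240+wc+30+EPS
    return [180,0,(y+180)%360-180]
def step2(w,n=5,sp=.06):
    b=np.load("bias3.npy")
    bot.servo_line(wp(w,R2,H2),yw2(w),max_speed=sp);F,M,_,o=feel(n)
    F=F-b[:3];M=M-b[3:];a=np.radians(w);u=np.array([np.cos(a),np.sin(a)]);nn=np.array([-u[1],u[0]])
    d=o["position"][:2]-S;T=d[0]*F[1]-d[1]*F[0]+M[2]
    print(w,"Ft %.2f Fr %.2f Fz %.2f | Mu/.21 %.2f Mz %.3f T %.3f"%(F[:2]@nn,F[:2]@u,F[2],M[:2]@u/.21,M[2],T),"t%.2f"%o["time_s"],o["qpos"][5].round(1),flush=True)
    return F[:2]@nn,M[:2]@u/.21
E
python3 - <<'E'
from h import *
bot.gripper_open()
p=bot.observe()["position"];bot.servo_line([p[0],p[1],.15],max_speed=.2)
bot.grasp(10)
bot.move_pose(wp(-160,R2,.026,z=.15),yw2(-160))
bot.servo_line(wp(-160,R2,.026),max_speed=.12)
F0,M0,sd,o=feel(10);print("bias",F0,M0);np.save("bias3.npy",np.r_[F0,M0])
cv2.imwrite("pics/s8.png",bot.capture("side"))
step2(-160);step2(-168);step2(-175);step2(-182)
E
```

```text
bias [-0.13569622  0.30872183  0.38635166] [-0.03540481  0.01309708  0.00085297]
-160 Ft 0.85 Fr 0.16 Fz -0.55 | Mu/.21 -0.12 Mz -0.008 T 0.010 t33.57 -15.1
-168 Ft 0.96 Fr -0.57 Fz -0.93 | Mu/.21 0.75 Mz -0.011 T 0.020 t33.94 -6.9
-175 Ft 2.59 Fr -0.75 Fz -0.70 | Mu/.21 1.91 Mz -0.031 T 0.042 t34.30 0.4
-182 Ft 1.95 Fr -1.40 Fz -1.05 | Mu/.21 1.78 Mz -0.041 T 0.026 t34.66 7.7
```

```bash
python3 - <<'E'
from h import *
w=-182
for i in range(14):
    w-=8; a,m=step2(w,n=4)
    if (a+m)/2>3.4: break
E
```

```text
-190 Ft 1.71 Fr -0.91 Fz -1.23 | Mu/.21 1.66 Mz -0.035 T 0.019 t35.02 16.2
-198 Ft 1.99 Fr -0.21 Fz -1.17 | Mu/.21 1.63 Mz -0.008 T 0.043 t35.38 24.6
-206 Ft 2.37 Fr -1.07 Fz -1.29 | Mu/.21 1.95 Mz 0.003 T 0.076 t35.73 33.0
-214 Ft 1.99 Fr -0.26 Fz -1.13 | Mu/.21 1.77 Mz -0.026 T 0.026 t36.09 41.5
-222 Ft 1.57 Fr -0.88 Fz -1.47 | Mu/.21 1.97 Mz -0.027 T 0.024 t36.45 49.9
-230 Ft 2.29 Fr -0.63 Fz -1.45 | Mu/.21 2.39 Mz -0.041 T 0.024 t36.81 58.2
-238 Ft 3.06 Fr -1.62 Fz -1.30 | Mu/.21 3.28 Mz -0.059 T 0.039 t37.17 66.6
-246 Ft 3.84 Fr -2.17 Fz -1.60 | Mu/.21 4.11 Mz -0.069 T 0.057 t37.52 74.9
```

```bash
python3 - <<'E'
from h import *
w=-252
step2(w,n=6)
bot.servo_line(wp(w,R2,.026),max_speed=.08)
bot.servo_line(wp(w,R2,.026,z=.16),max_speed=.2)
T=np.array([.5131,.1128,.0510])+np.r_[FD*.004,0]
bot.move_pose([T[0],T[1],.15],[180,0,95.6]);bot.gripper_open()
bot.servo_line([T[0],T[1],.07],max_speed=.15)
bot.servo_line(T,max_speed=.06)
F,M,sd,o=feel(8);print("bias",F.round(2),M.round(3));np.save("bias2.npy",np.r_[F,M]);st()
cv2.imwrite("pics/s9.png",bot.capture("side"))
s=cv2.imread("pics/s9.png");cv2.imwrite("pics/s9c.png",cv2.resize(s[130:220,190:300],None,fx=7,fy=6.5,interpolation=cv2.INTER_CUBIC))
E
```

```text
-252 Ft 4.16 Fr -2.73 Fz -1.89 | Mu/.21 4.51 Mz -0.080 T 0.062 t37.88 81.0
bias [ 0.32  0.21 -0.19] [-0.037  0.048 -0.008]
 t42.57 p [0.513  0.1168 0.0512] F [ 0.64  0.42 -0.51] M [-0.041  0.073  0.045] w0.0945
```

View pics/s9c.png

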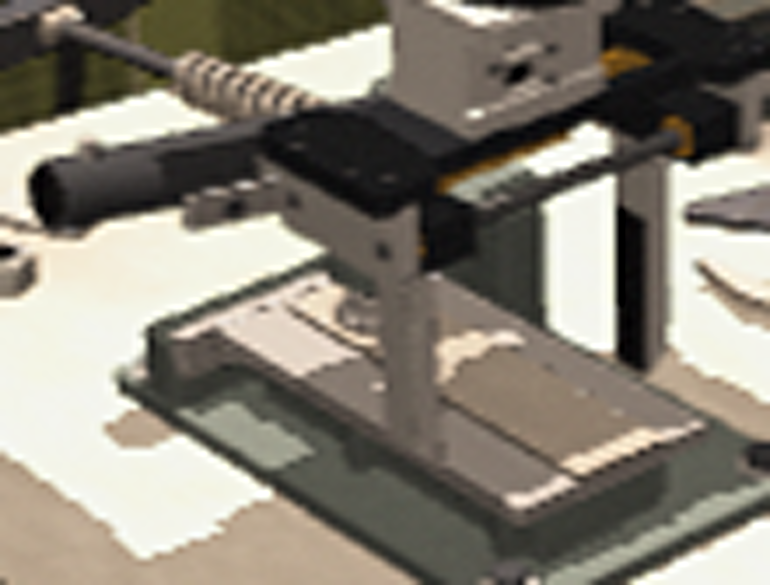

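```bash
python3 - <<'E'
import h
from h import *
def sh(q):
    d=q[:2]-S;c,s=np.cos(SA),np.sin(SA);return np.round([c*d[0]+s*d[1],-s*d[0]+c*d[1]],4)
print(sh(ray("side",px(287,302,7,6.5,190,130),.055)))
h.TGT=TGT+np.r_[FD*.004,0]
bot.grasp(50);F,M,_,o=feel(4);b=np.load("bias2.npy");print("grip",(F-b[:3]).round(2),(M-b[3:]).round(3),o["gripper_width"])
slide(.0015,n=6);slide(.0015,n=6)
E
```

```text
[-0.0216  0.0308]
grip [-0.06 -0.05 -0.09] [-0.032 -0.005  0.001] 0.03871427594294734
moved 0.12mm lag 1.37 Fd0 -6.22 Fd -5.41 Fx -0.11 Fz 0.23 M [-1.016 -0.079 -0.005] t43.94
moved 0.44mm lag 2.43 Fd0 -8.48 Fd -8.53 Fx -0.47 Fz 0.03 M [-1.555 -0.132 -0.009] t44.29
```

```bash
python3 - <<'E'
import h
from h import *
h.TGT=TGT+np.r_[FD*.007,0]
slide(.0015,n=6);slide(.0015,n=6);slide(.0015,n=6)
E
```

```text
moved 0.83mm lag 3.10 Fd0 -9.89 Fd -9.87 Fx -0.39 Fz 0.02 M [-1.872 -0.182 -0.007] t44.64
moved 1.29mm lag 3.31 Fd0 -10.01 Fd -10.51 Fx -0.34 Fz 0.12 M [-1.976 -0.192  0.005] t44.99
moved 1.47mm lag 3.33 Fd0 -10.54 Fd -10.37 Fx -0.35 Fz 0.07 M [-2.01  -0.244  0.022] t45.34
```

```bash
python3 - <<'E'
import h
from h import *
h.TGT=TGT+np.r_[FD*.0115,0]
slide(.008,sp=.03);slide(.008,sp=.03);slide(.004,sp=.03)
p=bot.observe()["position"];d=p[:2]-S;print("tip shear y",d@FD, "x",d@[FD[1],-FD[0]])
for n in("side","top"):cv2.imwrite(f"pics/{n}10.png",bot.capture(n))
s=cv2.imread("pics/side10.png");cv2.imwrite("pics/s10c.png",cv2.resize(s[150:210,200:280],None,fx=10,fy=10,interpolation=cv2.INTER_CUBIC))
s=cv2.imread("pics/top10.png");cv2.imwrite("pics/t10c.png",cv2.resize(s[150:230,140:240],None,fx=7,fy=7,interpolation=cv2.INTER_CUBIC))
E
```

```text
moved 8.34mm lag 2.99 Fd0 -10.30 Fd -9.39 Fx -0.59 Fz 0.39 M [-1.871 -0.21  -0.005] t45.81
moved 7.95mm lag 3.05 Fd0 -9.83 Fd -9.50 Fx -0.16 Fz 0.86 M [-1.862 -0.198  0.014] t46.27
moved 3.91mm lag 3.14 Fd0 -9.79 Fd -9.13 Fx -0.35 Fz 0.56 M [-1.917 -0.186  0.004] t46.61
tip shear y -0.06348916526208058 x 0.000208605191363531
```

View pics/s10c.png

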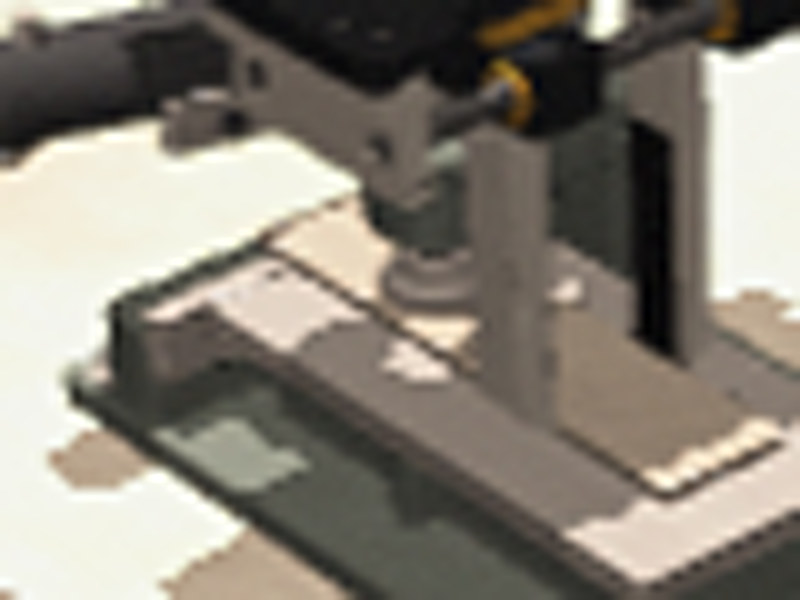

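View pics/t10c.png

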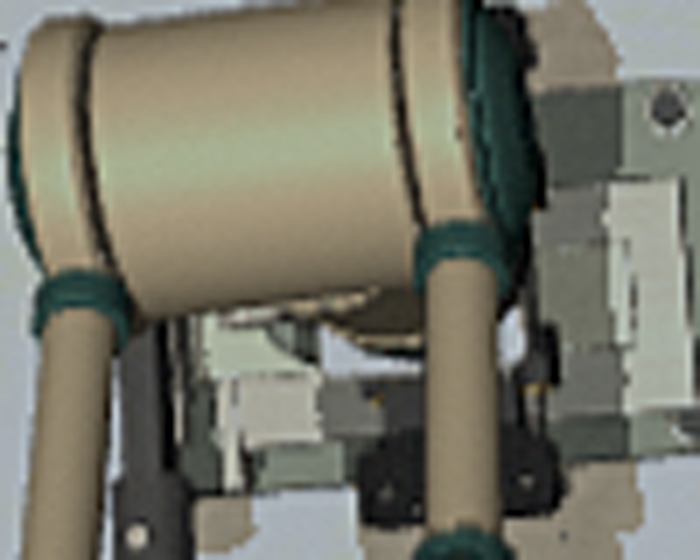

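```bash
python3 - <<'E'
from h import *
def sh(q):
    d=q[:2]-S;c,s=np.cos(SA),np.sin(SA);return np.round([c*d[0]+s*d[1],-s*d[0]+c*d[1]],4)
for nm,XY,z in [("front corner",(264,240),.055),("bar rear near",(664,487),.055),("bed rear near",(640,583),.05),("bar rear far",(785,437),.055),]:
    print(nm,sh(ray("side",px(*XY,10,10,200,150),z)))
for nm,XY,z in [("bar rear low",(632,345),.055),("bar rear up",(624,243),.055),("bed rear up",(685,178),.05),("bed rear low",(697,405),.05)]:
    print(nm,sh(ray("top",px(*XY,7,7,140,150),z)))
s=cv2.imread("pics/top10.png");cv2.imwrite("pics/t10d.png",cv2.resize(s[165:215,212:248],None,fx=12,fy=12,interpolation=cv2.INTER_CUBIC))
s=cv2.imread("pics/side10.png");cv2.imwrite("pics/s10d.png",cv2.resize(s[175:215,250:295],None,fx=14,fy=14,interpolation=cv2.INTER_CUBIC))
E
```

```text
front corner [-0.0231  0.0495]
bar rear near [-0.0204 -0.1132]
bed rear near [-0.047  -0.1358]
bar rear far [ 0.0169 -0.1159]
bar rear low [-0.0181 -0.1125]
bar rear up [ 0.0214 -0.1124]
bed rear up [ 0.0453 -0.1373]
bed rear low [-0.0427 -0.1352]
```

View pics/t10d.png

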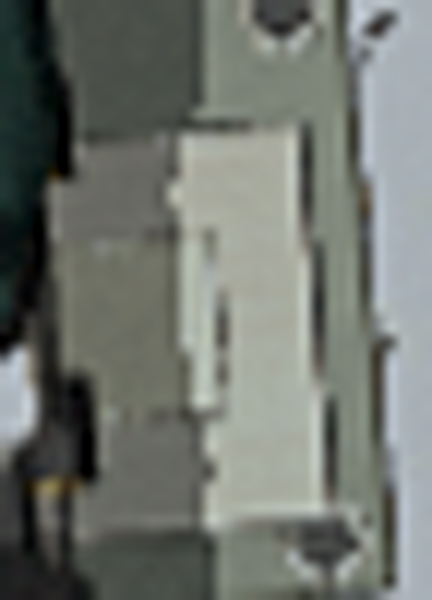

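View pics/s10d.png

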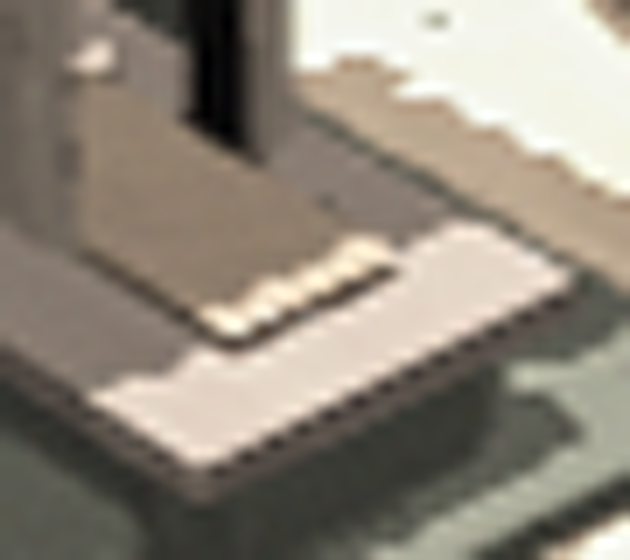

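```bash
python3 - <<'E'
import h
from h import *
h.TGT=TGT+np.r_[FD*.0315,0]
slide(.0024,sp=.02)
slide(-.0031,sp=.02)
p=bot.observe()["position"];d=p[:2]-S;print("tip shear y",d@FD)
bot.gripper_open()
p=bot.observe()["position"]
bot.servo_line([p[0],p[1],.10],max_speed=.12)
bot.servo_line([p[0],p[1],.24],max_speed=.25)
bot.move_pose([.35,-.15,.3],[180,0,95.6]);st()
for n in("side","top"):cv2.imwrite(f"pics/{n}11.png",bot.capture(n))
s=cv2.imread("pics/side11.png");cv2.imwrite("pics/s11c.png",cv2.resize(s[145:215,205:295],None,fx=8.5,fy=8.5,interpolation=cv2.INTER_CUBIC))
s=cv2.imread("pics/top11.png");cv2.imwrite("pics/t11c.png",cv2.resize(s[155:230,150:250],None,fx=8,fy=8,interpolation=cv2.INTER_CUBIC))
E
```

```text
moved 2.20mm lag 3.32 Fd0 -11.05 Fd -10.69 Fx 0.04 Fz 0.38 M [-2.013 -0.232  0.006] t47.02
moved -0.13mm lag 0.36 Fd0 -2.69 Fd -3.91 Fx -0.63 Fz 0.37 M [-0.655 -0.124  0.055] t47.38
tip shear y -0.06140755518326784
 t50.90 p [ 0.3503 -0.1495  0.2995] F [0.44 0.59 0.25] M [-0.073  0.071  0.02 ] w0.0938
```

View pics/s11c.png

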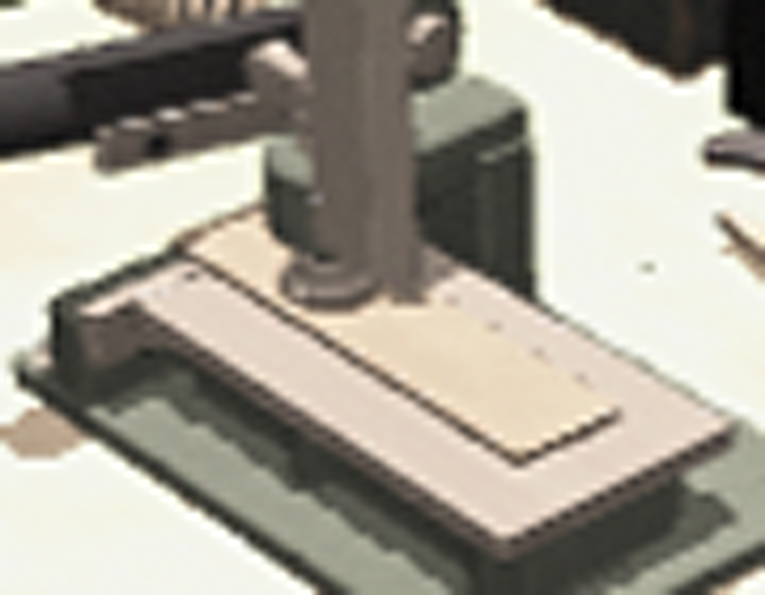

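View pics/t11c.png

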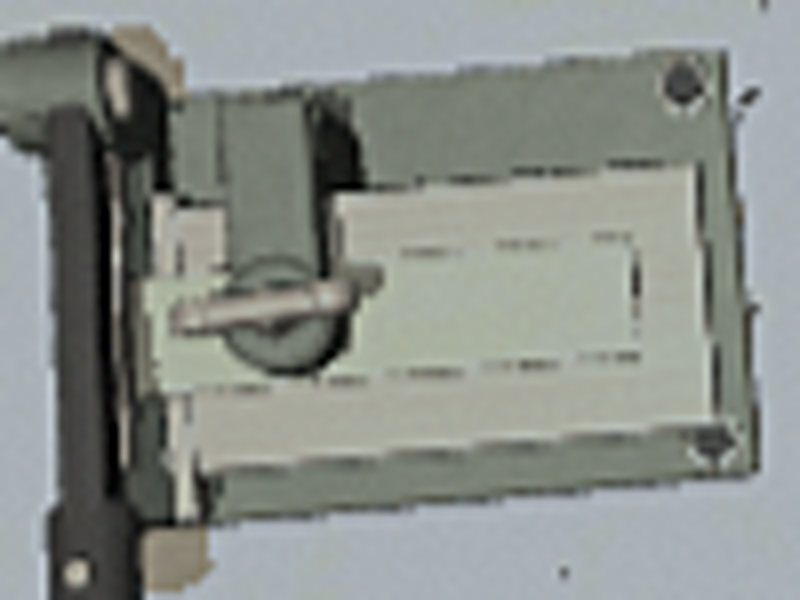

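```bash
python3 - <<'E'
from h import *
def sh(q):
    d=q[:2]-S;c,s=np.cos(SA),np.sin(SA);return np.round([c*d[0]+s*d[1],-s*d[0]+c*d[1]],4)
T=lambda X,Y,z:sh(ray("top",px(X,Y,8,8,150,155),z))
for nm,X,Y,z in [("front up",145,282,.055),("front low",152,390,.055),("rear up",635,238,.055),("rear low",641,358,.055),("bed rear up",697,165,.05),("bed rear low",715,422,.05),("strip L up",155,196,.05),("strip L low",181,510,.05),("strip R up",174,200,.05),("bed low-left",205,470,.05)]: print(nm,T(X,Y,z))
U=lambda X,Y,z:sh(ray("side",px(X,Y,8.5,8.5,205,145),z))
for nm,X,Y,z in [("front near",185,245,.055),("rear near",517,458,.055),("rear far",618,411,.055),("bed near rear",500,540,.05),("bed far rear",732,428,.05),("blade end -x",85,307,.05),("bed -x strip",140,298,.05)]: print(nm,U(X,Y,z))
s=cv2.imread("pics/top11.png");cv2.imwrite("pics/t11d.png",cv2.resize(s[172:225,162:192],None,fx=11,fy=11,interpolation=cv2.INTER_CUBIC))
s=cv2.imread("pics/side11.png");cv2.imwrite("pics/s11d.png",cv2.resize(s[160:195,205:250],None,fx=14,fy=14,interpolation=cv2.INTER_CUBIC))
E
```

```text
front up [0.0199 0.0525]
front low [-0.0167  0.0525]
rear up [ 0.0213 -0.113 ]
rear low [-0.0193 -0.112 ]
bed rear up [ 0.045  -0.1352]
bed rear low [-0.0423 -0.1347]
strip L up [0.0494 0.0483]
strip L low [-0.0574  0.0466]
strip R up [0.0475 0.042 ]
bed low-left [-0.0446  0.0377]
front near [-0.0218  0.0495]
rear near [-0.022 -0.113]
rear far [ 0.0165 -0.1134]
bed near rear [-0.0479 -0.1363]
bed far rear [ 0.0406 -0.1368]
blade end -x [-0.0626  0.0466]
bed -x strip [-0.0467  0.0397]
```

View pics/t11d.png

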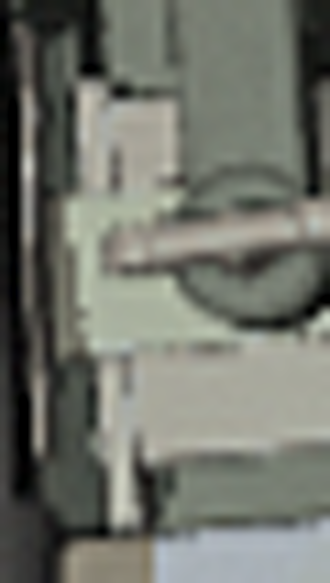

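View pics/s11d.png

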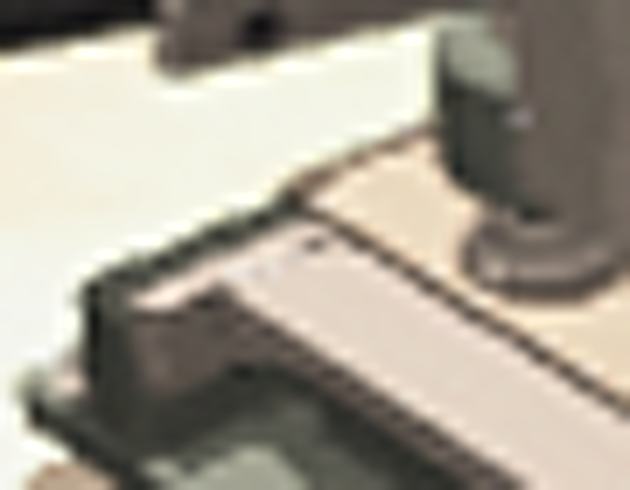

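```bash
python3 - <<'E'
from h import *
t=cv2.cvtColor(cv2.imread("pics/top11.png"),cv2.COLOR_BGR2GRAY).astype(np.float32)
s=cv2.cvtColor(cv2.imread("pics/side11.png"),cv2.COLOR_BGR2GRAY).astype(np.float32)
def prof(img,n,x,z,ys):
    P=np.array([W(x,y,z) for y in ys]);q=proj(n,P).astype(np.float32)
    return cv2.remap(img,q[:,0].reshape(1,-1),q[:,1].reshape(1,-1),cv2.INTER_LINEAR)[0]
for n,img in(("top",t),("side",s)):
  for x,z,a,b in [(-.013,.055,.035,.075),(.015,.055,.035,.075),(-.04,.05,.03,.07),(-.052,.05,.03,.07),(.048,.05,.03,.07),(-.01,.055,-.125,-.1),(.01,.055,-.125,-.1),(-.035,.05,-.15,-.125),(.035,.05,-.15,-.125)]:
    ys=np.arange(a,b,.0015);p=prof(img,n,x,z,ys)
    print(n,x,z," ".join("%d:%d"%(round(y*1e4),v) for y,v in zip(ys,p)))
E
```

```text
top -0.013 0.055 350:173 365:173 380:173 395:173 410:173 425:173 440:174 455:175 470:175 485:173 500:149 515:127 530:115 545:112 560:116 575:84 590:36 605:59 620:86 635:58 650:33 665:16 680:16 695:33 710:51 725:70 740:72
top 0.015 0.055 350:173 365:172 380:173 395:170 410:165 425:169 440:176 455:174 470:174 485:176 500:178 515:179 530:148 545:107 560:82 575:61 590:51 605:64 620:120 635:107 650:23 665:5 680:12 695:40 710:68 725:70 740:71
top -0.04 0.05 300:170 315:168 330:168 345:169 360:169 375:169 390:148 405:118 420:147 435:174 450:172 465:166 480:151 495:137 510:126 525:100 540:72 555:74 570:76 585:68 600:60 615:52 630:69 645:107 660:68 675:5 690:11
top -0.052 0.05 300:123 315:103 330:70 345:66 360:68 375:45 390:36 405:69 420:112 435:165 450:183 465:179 480:126 495:57 510:67 525:75 540:75 555:76 570:76 585:77 600:79 615:76 630:71 645:52 660:37 675:33 690:33
top 0.048 0.05 300:126 315:125 330:122 345:122 360:97 375:71 390:69 405:74 420:102 435:125 450:141 465:146 480:149 495:112 510:66 525:72 540:76 555:69 570:60 585:47 600:73 615:127 630:89 645:24 660:15 675:12 690:37
top -0.01 0.
[... 1876 characters left out ...]
:217 -1220:219 -1205:217 -1190:192 -1175:159 -1160:118 -1145:93 -1130:121 -1115:171 -1100:209 -1085:222 -1070:222 -1055:221 -1040:220 -1025:219 -1010:219
side 0.01 0.055 -1250:215 -1235:216 -1220:218 -1205:221 -1190:193 -1175:154 -1160:110 -1145:91 -1130:122 -1115:169 -1100:207 -1085:223 -1070:223 -1055:223 -1040:222 -1025:222 -1010:222
side -0.035 0.05 -1500:60 -1485:60 -1470:62 -1455:68 -1440:73 -1425:76 -1410:78 -1395:92 -1380:124 -1365:163 -1350:199 -1335:211 -1320:215 -1305:216 -1290:216 -1275:215 -1260:215
side 0.035 0.05 -1500:165 -1485:166 -1470:163 -1455:152 -1440:136 -1425:114 -1410:91 -1395:78 -1380:82 -1365:112 -1350:159 -1335:197 -1320:217 -1305:218 -1290:217 -1275:217 -1260:216
```

```bash
python3 - <<'E'
import h
from h import *
T=W(0,-.0614,.051)
bot.move_pose(W(0,-.0614,.16),[180,0,95.6])
bot.servo_line(W(0,-.0614,.07),max_speed=.2)
bot.servo_line(T,max_speed=.08)
F,M,sd,o=feel(4);np.save("bias2.npy",np.r_[F,M])
bot.grasp(50);p0=st("grip")["position"]
h.TGT=T
slide(.0032,sp=.03);slide(.0014,sp=.02)
e=.0015-(bot.observe()["position"]-p0)[:2]@FD; print("rem",e)
if e>.0003: slide(e,sp=.02)
slide(-.0032,sp=.03)
print("adv",(bot.observe()["position"]-p0)[:2]@FD)
bot.gripper_open()
p=bot.observe()["position"]
bot.servo_line([p[0],p[1],.18],max_speed=.2)
bot.move_pose([.35,-.15,.3],[180,0,95.6]);st()
for n in("side","top"):cv2.imwrite(f"pics/{n}12.png",bot.capture(n))
t=cv2.cvtColor(cv2.imread("pics/top12.png"),cv2.COLOR_BGR2GRAY).astype(np.float32)
s=cv2.cvtColor(cv2.imread("pics/side12.png"),cv2.COLOR_BGR2GRAY).astype(np.float32)
def prof(img,n,x,z,ys):
    P=np.array([W(x,y,z) for y in ys]);q=proj(n,P).astype(np.float32)
    return cv2.remap(img,q[:,0].reshape(1,-1),q[:,1].reshape(1,-1),cv2.INTER_LINEAR)[0]
for n,img in(("top",t),("side",s)):
  for x,z,a,b in [(-.013,.055,.045,.07),(.015,.055,.045,.07),(.01,.055,-.12,-.1),(-.01,.055,-.12,-.1)]:
    ys=np.arange(a,b,.0015);p=prof(img,n,x,z,ys)
    print(n,x,z," ".join("%d:%d"%(round(y*1e4),v) for y,v in zip(ys,p)))
s=cv2.imread("pics/side12.png");t=cv2.imread("pics/top12.png")
cv2.imwrite("pics/s12c.png",np.hstack([cv2.resize(s[145:215,205:295],(400,311),interpolation=cv2.INTER_CUBIC),cv2.resize(t[155:225,150:240],(400,311),interpolation=cv2.INTER_CUBIC)]))
E
```

```text
grip t54.32 p [0.5101 0.143  0.051 ] F [ 0.08 -0.45 -0.99] M [-0.102  0.017 -0.047] w0.0387
moved 0.87mm lag 2.38 Fd0 -7.86 Fd -6.33 Fx 0.85 Fz -0.77 M [-1.36  -0.192 -0.019] t54.62
moved 0.44mm lag 3.34 Fd0 -9.16 Fd -9.68 Fx 0.81 Fz 0.13 M [-1.787 -0.278  0.01 ] t54.92
rem 0.00018864056226460327
moved -0.38mm lag 0.53 Fd0 -4.51 Fd -3.41 Fx 1.45 Fz -0.51 M [-0.607 -0.185  0.056] t55.23
adv 0.0009275383220942403
 t58.33 p [ 0.3503 -0.1496  0.2994] F [ 0.26  0.69 -0.07] M [-0.093  0.023 -0.018] w0.0941
top -0.013 0.055 450:174 465:175 480:176 495:159 510:132 525:119 540:110 555:113 570:101 585:54 600:49 615:78 630:65 645:35 660:22 675:14 690:29
top 0.015 0.055 450:175 465:174 480:175 495:177 510:178 525:163 540:120 555:90 570:67 585:54 600:44 615:100 630:136 645:51 660:2 675:9 690:29
top 0.01 0.055 -1200:168 -1185:168 -1170:168 -1155:168 -1140:169 -1125:169 -1110:170 -1095:172 -1080:173 -1065:173 -1050:173 -1035:173 -1020:172 -1005:172
top -0.01 0.055 -1200:171 -1185:172 -1170:172 -1155:172 -1140:171 -1125:155 -1110:134 -1095:155 -1080:177 -1065:175 -1050:173 -1035:173 -1020:172 -1005:172
side -0.013 0.055 450:221 465:220 480:212 495:197 510:168 525:147 540:139 555:159 570:189 585:228 600:237 615:241 630:243 645:243 660:243 675:243 690:243
side 0.015 0.055 450:65 465:63 480:61 495:59 510:58 525:62 540:66 555:69 570:107 585:151 600:200 615:224 630:241 645:249 660:247 675:245 690:243
side 0.01 0.055 -1200:214 -1185:193 -1170:160 -1155:114 -1140:84 -1125:107 -1110:152 -1095:191 -1080:222 -1065:223 -1050:224 -1035:223 -1020:223 -1005:222
side -0.01 0.055 -1200:213 -1185:187 -1170:148 -1155:103 -1140:98 -1125:131 -1110:172 -1095:210 -1080:224 -1065:223 -1050:221 -1035:220 -1020:219 -1005:220
```

View pics/s12c.png

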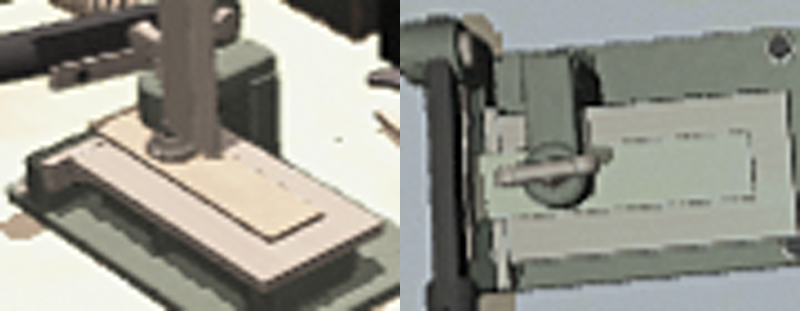

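```bash
python3 - <<'E'
from cell import bot
print(bot.finish_job())
E
```

```text
the job is handed in; nothing more can be done
None
```

The job is handed in at about 58 s. The bar lies flat on the bed, lightly nipped, and stands out roughly 9 mm past the blade's edge. The robot is clear of everything.

- **Insertion:** I slid the bar under the foot and stopped with its end about 27 mm past the screw axis. A drag check then read only about 1 N and left the end near 31 mm, roughly half-way between foot and blade.
- **Screw:** I did not grip the wing, because the opening fingers would have hit the blade arm. I pushed it clockwise with the closed fingers instead. A force rise at about 140° was a false alarm, as the drag check showed. The real rise began at about 195°, and I turned about 25° further and let go.
- **Drag:** sliding the bar under the nipped foot read 9 to 11 N, steady over the whole feed of about 26 mm.
- **Feed:** the bar went straight on. I estimated the first stop at about 8.5 mm out, so I regripped it and nudged it about 1 mm further. The drag was still about 9.7 N on that last nudge.

**Stick-out uncertainty:** it could be off by about 1 to 2 mm. At the first stop, the bar's rear end against the bed's end, the arm's own position and the final reading of the front end gave 8.3 to 8.8 mm. A first reading of the front corner gave only 4.5 to 6 mm, which I put down to the blade arm's shadow and poor contrast there.

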